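# Grease the bearing: snap the push gun onto the tilted nipple and hold it pressed

### The job

Grease the bearing block: pick up the small push-type grease gun, set its nose squarely on the block's tilted nipple and press until it snaps on. Then push the gun's barrel down against its spring through most of its travel, in line with the nipple, and finish like that, still gripping the gun and holding the barrel pressed in. Leave the timer, the tape roll and the stapler where they are.

Things in the scene. Friction and masses are not known exactly. Their poses are not given: they have to be found in the camera images.
- gun_grip (a point): Middle of the gripping part of the loose push grease gun, on its axis, 80 mm above the mouth of its nose while the spring is out; z points along the axis, from nose to top. The gun stands upright on its nose at the start. The gripping part is 30 mm in diameter, from 26 mm below this point to the gun's top 28 mm above it; just below it is a 42 mm collar whose upper face can take the fingertips' push
- gun: The grease gun: 108 mm tall, round, aluminium and steel, about 240 g. From below: 38 mm nose, 30 mm long; 14 mm gap with rod and coil spring; barrel with a 42 mm collar from 44 to 54 mm and the 30 mm gripping part above. Origin on the barrel's axis, at the mouth of the nose when the spring is fully out (80 mm below gun_grip); z points along the axis to the top
- nose_seat (a point): Floor of the hollow in the gun's nose, on the axis, 22 mm inside the mouth; moves with the nose; z points up the gun's axis, away from the mouth. The hollow has a 30 mm mouth that narrows at 45 degrees to an 18 mm lip 6 to 9 mm inside, then widens to 23 mm. The nipple's tip touches this point when the nose is snapped fully home
- gun_nose (a joint): How far the nose has slid into the barrel (m): 0 = spring out, 0.012 = stop. The spring pushes with about 4 N at 0 and 12.6 N at the stop
- nipple_tip (a point): Tip of the steel grease nipple on top of the bearing block, about 0.12 m above the worktop; z points out along the nipple's axis. The nipple is a 15 mm round stem with a tapered end, 30 mm long from its hexagon to the tip. Four small sprung bumps 9.5 mm behind the tip stand out to 21 mm across; the nose's lip snaps over them with about 6 N
- swivel (a joint): Tilt of the nipple from vertical (rad), toward the block's front, which more or less faces the robot; 0.25 to 0.5 at the start. A stiff clamped joint that pressing does not turn
- bearing: The bearing block, grey housing on a dark foot plate, fixed to the worktop. Origin under the middle of the plate (70 mm along x, 150 mm along y, 12 mm thick); -x is its front, to which the nipple leans. The nipple's pivot is 78 mm above the origin, its tip 48 mm from the pivot. Housing and lugs reach 86 mm high
- timer: Flat lab timer, 66 x 72 x 16 mm, loose bystander; origin under its middle
- tape_small: Roll of brown tape lying flat, 94 x 92 x 48 mm, loose bystander; origin under its middle
- stapler: Black stapler, 137 x 38 x 42 mm, loose bystander; origin under its middle, x along its length

How it is judged:
By the outcome, as a careful person would: the job done as asked, in the order asked, and still so for the second after the job is handed in, while the arm keeps its last pose, push and grip.
It also fails if it takes over 51 s, if anything falls off the work surface, if the arm or the gripper's body presses on something with over 40 N, if the wrist force passes 120 N, or if a joint passes its speed limit or range.

### The arm

A 6-joint arm with a two-finger parallel gripper is mounted at the origin on a cart in front of the work surface, level with it; the furniture and walls round the work are solid. World frame = base frame: x ahead of the robot, y to its left, z up, the work surface at z = 0. Lengths are in m, angles in rad, forces in N, time in s.
With the tool pointing down it reaches from about 0.375 to 0.9 m from the base axis. Payload 3.1 kg.
Tool frame: the origin (TCP) lies at the very end of the fingers, on their centre line; the grasp point (between the pads) lies 19 mm behind it; z points along the fingers, y is the line along which they close (so a half turn about z gives the same grasp; the last joint's range is limited). The gripper opens to 87 mm and grips with 3 to 60 N. Pads are 19 mm wide; open, the fingers measure 117 mm over their backs; the gripper's body (75 mm by 190 mm) begins 51 mm behind the grasp point.
Start: joints at [1.151, 0.527, 1.433, -0, 1.181, -0.178], TCP at [0.15, 0.607, 0.223] pointing down, gripper open.
Joint ranges: [-3.08, 3.08], [-0.75, 2.2], [0.22, 2.44], [-1.43, 4.57], [0, 2.65], [-2.85, 2.85]. Speed limits (rad/s): [2.79, 2.79, 3.14, 3.14, 3.14, 3.14].

### API

Orientations are given as a unit quaternion [x, y, z, w].
In Python, from rig import status, viewer, robot gives the robot as it stands.
- The arm moves only by the tool arm_command, never from a script. Its arguments are lists of equal length, an entry for each row: "delta_rot": the turn, a rotation vector about the tool's x, y, z in degrees, a list of three; "delta_pos": the shift along the tool's x, y, z in m, a list of three; "gripper": the closure, from -1 (fully open) to 1 (shut). In form: {"delta_rot": [[rx, ry, rz], ...], "delta_pos": [[dx, dy, dz], ...], "gripper": [gripper, ...]}. A call has 1 to 12 rows; each row is the pose to reach, as a shift and turn from the pose commanded when the call began, along the tool's axes at that moment; what a row does not reach only later rows make up. A row lasts 1/12 s, in which the tool goes at most 41.7 mm and 7.16 degrees, less where a joint would pass 70% of its speed; a pose out of reach is approached as far as the arm can. A call with a gripper value outside its range is refused whole. The fingers move at their own pace and stop on an object; "grip_force" is the grip in N (left out, the last holds). Time passes only in rows, so rows that repeat a pose let the fingers close. It gives the time, the measured TCP pose, the force, the opening and the grip force at its end, in the units of the state.
- status.get_obs(): the state, without advancing time (a new reading comes with each control period).
- viewer.camera(name): name is "side" or "top" or "wrist"; returns a dict with "pixels" (420x560x3 uint8, blue, green, red), "fx", "fy", "cx", "cy" (pixels), "pose" (4x4, takes a point from camera to world coordinates); the wrist camera has in their place "mount" (4x4, takes a point from camera to tool coordinates, whose origin is the TCP and whose axes are the flange's). Camera axes: x right, y down, z forward; pixel columns grow to the right and rows downward; lengths in m; the calibration is good to about 2 mm. A picture is of the moment at which its call begins: read the wrist's pose just before it. There is no depth.
- robot.hand_in(): hands the job in; it is judged then, once.
The state is a dict: "time": time; "q": joint angles; "joint_velocities": joint speeds; "joint_torque": joint torques, N m; "position": TCP position; "tool_rot": TCP orientation; "ft_force": force on the tool from outside, world axes, zero at the start; "moment": the same for the moment, N m; "grip_width": finger opening in m; "grip_force": force on a finger pad.
Only numpy, scipy, OpenCV 4.12 (cv2) and the standard library are available. Lean on these libraries where they do the work, as an engineer would, in place of code of your own. Each camera call takes 0.05 s, during which the arm holds its last target. There are 200 camera calls.

## Working session

There is one attempt and no reset: what is moved stays moved. The work goes in short steps, Python scripts to look and compute and a tool call to move; the robot and the scene stay as the last step left them, time stands still between calls to the robot, and variables do not carry over. Pictures are saved under pics/ and viewed, at most 10 in all, crops included, and the job is handed in when it is done.

Besides the shell and the picture viewer there is one more tool, called after ">>>" in YAML: its name, and indented under it one key for each argument. arm_command: Moves the arm, as the interface text tells. Its arguments: {"type":"object","properties":{"delta_rot":{"type":"array","items":{"type":"array","items":{"type":"number"}}},"delta_pos":{"type":"array","items":{"type":"array","items":{"type":"number"}}},"gripper":{"type":"array","items":{"type":"number"}},"grip_force":{"type":"number"}},"required":["delta_rot","delta_pos","gripper"]}

```bash
mkdir -p pics; cat > h.py <<'E'
import numpy as np, cv2
from scipy.spatial.transform import Rotation as R
from rig import status, viewer, robot
def snap(name,fn=None):
    o=status.get_obs(); c=viewer.camera(name); im=np.array(c["pixels"])
    if "pose" in c: P=np.array(c["pose"])
    else:
        T=np.eye(4);T[:3,:3]=R.from_quat(o["tool_rot"]).as_matrix();T[:3,3]=o["position"];P=T@np.array(c["mount"])
    if fn: cv2.imwrite("pics/"+fn,im)
    return im,c,P
def ray(c,P,u,v):
    d=P[:3,:3]@np.array([(u-c["cx"])/c["fx"],(v-c["cy"])/c["fy"],1.]); return P[:3,3],d/np.linalg.norm(d)
def onz(c,P,u,v,z):
    o,d=ray(c,P,u,v); return o+d*(z-o[2])/d[2]
def tri(r1,r2):
    A=np.zeros((3,3));b=np.zeros(3)
    for o,d in (r1,r2):
        M=np.eye(3)-np.outer(d,d);A+=M;b+=M@o
    p=np.linalg.solve(A,b); return p,[np.linalg.norm((np.eye(3)-np.outer(d,d))@(p-o)) for o,d in (r1,r2)]
def proj(c,P,p):
    q=np.linalg.inv(P)@np.append(p,1.); return [c["fx"]*q[0]/q[2]+c["cx"],c["fy"]*q[1]/q[2]+c["cy"]]
E
python3 - <<'E'
from h import *
import pickle
D={}
for n in ("side","top","wrist"):
    im,c,P=snap(n,n+"0.png"); D[n]=(im,{k:c[k] for k in("fx","fy","cx","cy")},P); print(n,D[n][1],P.round(3).tolist())
    if n=="wrist": print(np.array(c["mount"]).round(4).tolist())
pickle.dump(D,open("d.pkl","wb")); o=status.get_obs(); print(o)
cv2.imwrite("pics/both.png",cv2.resize(np.hstack([D["side"][0],D["top"][0]]),(800,300)))
E
```

```text
side {'fx': 494.84559879385216, 'fy': 494.84559879385216, 'cx': 280.09573185076727, 'cy': 221.40006216101452} [[-0.998, -0.045, 0.046, 0.451], [-0.059, 0.37, -0.927, 0.815], [0.024, -0.928, -0.372, 0.504], [0.0, 0.0, 0.0, 1.0]]
top {'fx': 481.12594239774836, 'fy': 481.12594239774836, 'cx': 278.1876676029163, 'cy': 215.48863927491288} [[-0.028, -0.972, 0.232, 0.227], [-1.0, 0.026, -0.011, -0.183], [0.004, -0.232, -0.973, 1.316], [0.0, 0.0, 0.0, 1.0]]
wrist {'fx': 362.66724105327063, 'fy': 362.66724105327063, 'cx': 279.26981557791623, 'cy': 209.31847214861622} [[0.239, 0.937, 0.254, 0.08], [0.971, -0.231, -0.065, 0.624], [-0.002, 0.262, -0.965, 0.384], [0.0, 0.0, 0.0, 1.0]]
[[-0.0, -0.965, -0.2622, 0.0714], [1.0, 0.0, -0.0001, -0.0001], [0.0001, -0.2622, 0.965, -0.1628], [0.0, 0.0, 0.0, 1.0]]
{'time': 0.15, 'q': array([ 1.15049663e+00,  5.28243126e-01,  1.43361015e+00,  1.11839718e-06,
        1.18137078e+00, -1.78488472e-01]), 'joint_velocities': array([-6.29593320e-04, -3.80783754e-03, -3.61524303e-03, -2.49805913e-05,
        1.83833699e-03,  7.27522667e-05]), 'joint_torque': array([-1.76769372e-04, -4.40431130e+01, -1.76842582e+01,  6.32980932e-02,
        5.53536101e-02, -9.85115435e-05]), 'position': array([0.14939807, 0.60631155, 0.22180156]), 'tool_rot': array([ 1.20611427e-01,  9.92699460e-01, -7.79263659e-04, -2.41078477e-04]), 'ft_force': array([-0.66591803, -0.32942135, -0.17677777]), 'moment': array([-0.00765654,  0.04900696,  0.02524586]), 'grip_force': 0.0, 'grip_width': 0.08734668196877927}
```

View pics/side0.png

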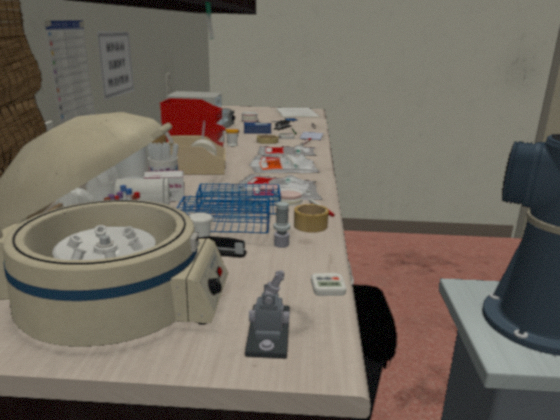

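View pics/top0.png

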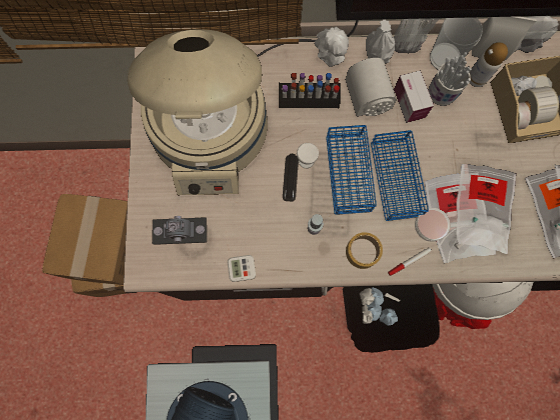

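Side: gun at about (282, 207–246), block around (268,330) with the nipple tip near (281,275). Top: gun near (316,225), block near (180,230), timer (241,268), tape (364,250), stapler (290,177). Next I'll make zoomed crops.

```bash
python3 - <<'E'
from h import *
import pickle
D=pickle.load(open("d.pkl","rb"))
def crop(n,u,v,w,h): return cv2.resize(D[n][0][v:v+h,u:u+w],(400,300),interpolation=cv2.INTER_CUBIC)
a=np.vstack([np.hstack([crop("side",240,195,80,60),crop("side",220,262,128,96)]),np.hstack([crop("top",276,195,80,60),crop("top",140,195,80,60)])])
cv2.imwrite("pics/crops.png",a)
T,S=D["top"],D["side"]
for nm,ut,us in (("guntop",(318,218),(282,207)),("tip",(182,230),(281,275))):
    print(nm,tri(ray(T[1],T[2],*ut),ray(S[1],S[2],*us)))
print(onz(S[1],S[2],282,246,0),onz(T[1],T[2],314,232,0))
for u,v in((152,219),(206,217),(207,242),(153,244)): print(onz(T[1],T[2],u,v,.012))
E
```

```text
guntop (array([ 0.50591739, -0.29932047,  0.09581271]), [np.float64(0.0027256433249130125), np.float64(0.0027256433249128976)])
tip (array([0.4855072 , 0.05303706, 0.09895222]), [np.float64(0.00012891177806084107), np.float64(0.00012891177806087972)])
[ 0.49988505 -0.28272872  0.        ] [ 0.49106446 -0.29562552  0.        ]
[0.537562 0.153671 0.012   ]
[0.53925847 0.00388637 0.012     ]
[0.46858021 0.00064742 0.012     ]
[0.46700881 0.14860769 0.012     ]
```

View pics/crops.png

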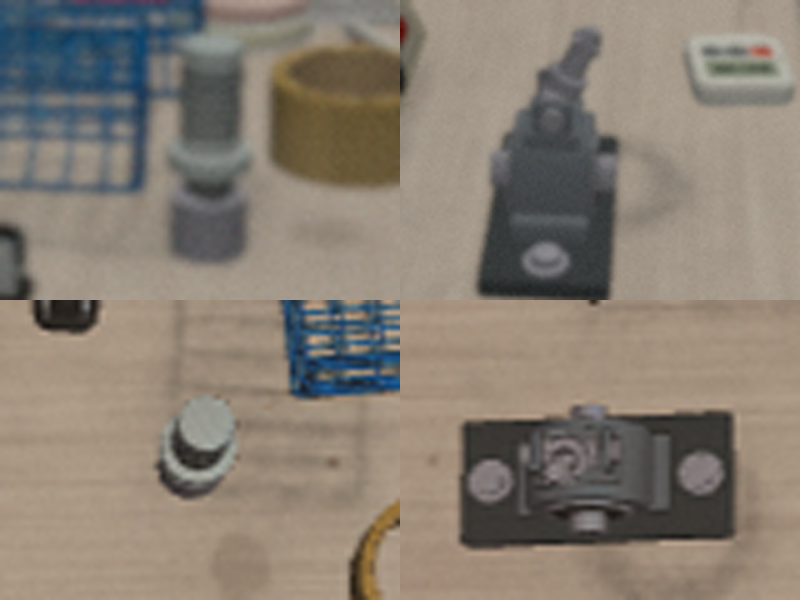

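Zoomed: gun top centre is at side (282,204.4) and top (317.2,219.2). Nipple tip is at side (280.8,273.8) and top (173,227.4). The plate corners agree with the given size.

```bash
cat >> h.py <<'E'
def toolR(t,yaw=0.): # tool y = world y (yawed), tool z = -(nipple axis leaning -x by t)
    return R.from_euler('z',yaw)*R.from_euler('y',-t)*R.from_matrix(np.array([[-1,0,0],[0,1,0],[0,0,-1.]]))
def delta(p,Rt,p0=None,R0=None):
    o=status.get_obs(); p0=o["position"] if p0 is None else np.array(p0); R0=R.from_quat(o["tool_rot"]) if R0 is None else R0
    return (R0.inv().apply(np.array(p)-p0)).round(4).tolist(), np.degrees((R0.inv()*Rt).as_rotvec()).round(2).tolist()
E
python3 - <<'E'
from h import *
import pickle
D=pickle.load(open("d.pkl","rb"));T,S=D["top"],D["side"]
for nm,ut,us in (("guntop",(317.2,219.2),(282,204.4)),("tip",(173,227.4),(280.8,273.8))):
    print(nm,tri(ray(T[1],T[2],*ut),ray(S[1],S[2],*us)))
for p in ((.43,.2,.25),(.45,-.1,.25),(.47,-.295,.2)): print(delta(p,toolR(0)))
E
```

```text
guntop (array([ 0.50362766, -0.29657247,  0.1028471 ]), [np.float64(0.0003232369635810951), np.float64(0.00032323696358101795)])
tip (array([0.48743135, 0.07349772, 0.11268227]), [np.float64(0.0026322338667873735), np.float64(0.002632233866787261)])
([-0.3697, -0.3273, -0.0278], [-0.09, -0.03, -13.85])
([-0.461, -0.6138, -0.0273], [-0.09, -0.03, -13.85])
([-0.5271, -0.7983, 0.0229], [-0.09, -0.03, -13.85])
```

>>> arm_command:
  delta_rot:
    - [0,0,-14]
    - [0,0,-14]
    - [0,0,-14]
    - [0,0,-14]
    - [0,0,-14]
    - [0,0,-14]
    - [0,0,-14]
    - [0,0,-14]
    - [0,0,-14]
    - [0,0,-14]
    - [0,0,-14]
    - [0,0,-14]
  delta_pos:
    - [-0.37,-0.327,-0.028]
    - [-0.37,-0.327,-0.028]
    - [-0.37,-0.327,-0.028]
    - [-0.37,-0.327,-0.028]
    - [-0.37,-0.327,-0.028]
    - [-0.37,-0.327,-0.028]
    - [-0.37,-0.327,-0.028]
    - [-0.37,-0.327,-0.028]
    - [-0.37,-0.327,-0.028]
    - [-0.37,-0.327,-0.028]
    - [-0.37,-0.327,-0.028]
    - [-0.37,-0.327,-0.028]
  gripper: [-1,-1,-1,-1,-1,-1,-1,-1,-1,-1,-1,-1]

```text
time: 1.15
position: [0.4316, 0.1985, 0.2507]
tool_rot: [-0.001, 1.0, -0.0, 0.0]
ft_force: [0.5, -0.1, 0.3]
grip_width: 0.0873
grip_force: 0.0
```

>>> arm_command:
  delta_rot:
    - [0,0,0]
    - [0,0,0]
    - [0,0,0]
    - [0,0,0]
    - [0,0,0]
    - [0,0,0]
  delta_pos:
    - [0,-0.125,0]
    - [0,-0.125,0]
    - [0,-0.125,0]
    - [0,-0.125,0]
    - [0,-0.125,0]
    - [0,-0.125,0]
  gripper: [-1,-1,-1,-1,-1,-1]

```text
time: 1.65
position: [0.4307, 0.0758, 0.2504]
tool_rot: [-0.001, 1.0, 0.0, -0.0]
ft_force: [-0.0, -0.2, 0.6]
grip_width: 0.0868
grip_force: 0.0
```

```bash
python3 - <<'E'
from h import *
import pickle
im,c,P=snap("wrist","w1.png"); pickle.dump((im,{k:c[k] for k in("fx","fy","cx","cy")},P),open("w1.pkl","wb"))
print(status.get_obs()["position"],proj(c,P,[.487,.0735,.118]),proj(c,P,[.503,.0767,.078]))
E
```

```text
[0.43062005 0.07654453 0.25047565] [np.float64(276.6139833663463), np.float64(261.64992612401466)] [np.float64(280.0970762161737), np.float64(260.44702596392546)]
```

>>> arm_command:
  delta_rot:
    - [0,0,0]
    - [0,0,0]
    - [0,0,0]
    - [0,0,0]
    - [0,0,0]
    - [0,0,0]
    - [0,0,0]
    - [0,0,0]
    - [0,0,0]
    - [0,0,0]
    - [0,0,0]
    - [0,0,0]
  delta_pos:
    - [-0.03,-0.368,0.03]
    - [-0.03,-0.368,0.03]
    - [-0.03,-0.368,0.03]
    - [-0.03,-0.368,0.03]
    - [-0.03,-0.368,0.03]
    - [-0.03,-0.368,0.03]
    - [-0.03,-0.368,0.03]
    - [-0.03,-0.368,0.03]
    - [-0.03,-0.368,0.03]
    - [-0.03,-0.368,0.03]
    - [-0.03,-0.368,0.03]
    - [-0.03,-0.368,0.03]
  gripper: [-1,-1,-1,-1,-1,-1,-1,-1,-1,-1,-1,-1]

```text
time: 2.7
position: [0.4622, -0.2899, 0.22]
tool_rot: [-0.002, 1.0, 0.001, -0.001]
ft_force: [-0.5, 0.2, 0.2]
grip_width: 0.0868
grip_force: 0.0
```

```bash
python3 - <<'E'
from h import *
import pickle
im,c,P=snap("wrist","w2.png"); pickle.dump((im,{k:c[k] for k in("fx","fy","cx","cy")},P),open("w2.pkl","wb"))
print(status.get_obs()["position"],proj(c,P,[.5036,-.2966,.108]))
a=pickle.load(open("w1.pkl","rb"))[0]
cv2.imwrite("pics/w12.png",cv2.resize(np.hstack([a[60:420,60:500],im[60:420,60:500]]),(800,327)))
E
```

```text
[ 0.46206964 -0.2894996   0.2201831 ] [np.float64(270.6156968038969), np.float64(254.84248430397372)]
```

View pics/w12.png

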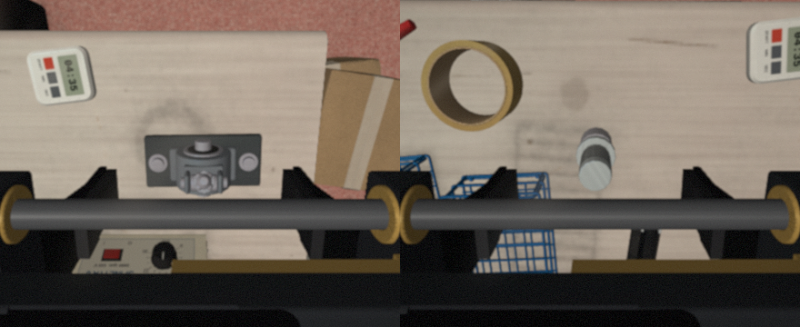

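Left: plate spans (145–262,134–187) and the nipple tip is near (204,180). Right: gun top face is near (596,178), with the rack at lower left and the tape at upper left. Next I'll zoom in and check the numbers.

```bash
python3 - <<'E'
from h import *
import pickle
a,ca,Pa=pickle.load(open("w1.pkl","rb")); b,cb,Pb=pickle.load(open("w2.pkl","rb"))
k=lambda im,u,v:cv2.resize(im[v:v+75,u:u+100],(400,300),interpolation=cv2.INTER_CUBIC)
o=k(b,225,195)
cv2.imwrite("pics/z12.png",np.hstack([k(a,235,200),o]))
g=cv2.cvtColor(a,cv2.COLOR_BGR2GRAY); m=((g<75)*255).astype(np.uint8); m[:200]=0;m[262:]=0;m[:,:210]=0;m[:,360:]=0
n,l,s,ct=cv2.connectedComponentsWithStats(m); i=1+np.argmax(s[1:,4]); print(s[i])
x,y,w,h,_=s[i]
for u,v in((x,y),(x+w,y),(x,y+h),(x+w,y+h)): print(onz(ca,Pa,u,v,.012))
for u in (272,275.6,278): print(onz(cb,Pb,u,254.7,.108))
E
```

```text
[ 220  208  127   54 3027]
[0.46664362 0.00801453 0.012     ]
[0.46650705 0.15345189 0.012     ]
[0.53333672 0.00523729 0.012     ]
[0.53321143 0.1567872  0.012     ]
[ 0.50347135 -0.29547515  0.108     ]
[ 0.50345959 -0.29255023  0.108     ]
[ 0.50345176 -0.29060021  0.108     ]
```

View pics/z12.png

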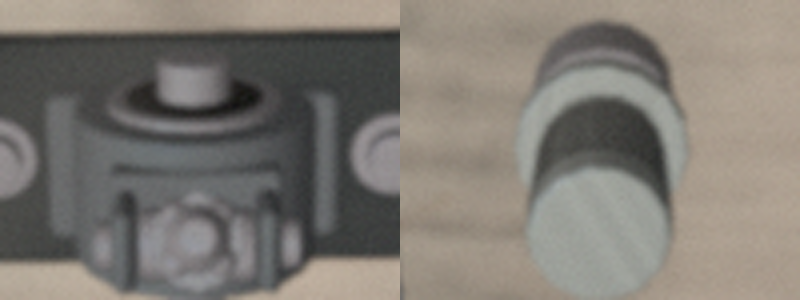

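```bash
python3 - <<'E'
from h import *
import pickle
D=pickle.load(open("d.pkl","rb"));T,S=D["top"],D["side"]; a,ca,Pa=pickle.load(open("w1.pkl","rb")); b,cb,Pb=pickle.load(open("w2.pkl","rb"))
print("rack base",onz(S[1],S[2],269,233,0)); 
for v in(185,199):
    o,d=ray(S[1],S[2],269,v); print("rim",o+d*(-.34-o[1])/d[1])
for z in (0,.05,.08): print(z,onz(T[1],T[2],334,214,z),onz(cb,Pb,225,252.5,z))
rt,rs,rw=ray(T[1],T[2],173,227.4),ray(S[1],S[2],280.8,273.8),ray(ca,Pa,285,258.7)
print(tri(rt,rs),tri(rs,rw),tri(rt,rw))
print("gun",onz(cb,Pb,275,252.5,.108),delta((.5025,-.294,.12),toolR(0,np.radians(-40))),delta((.5025,-.294,.057),toolR(0,np.radians(-40))))
E
```

```text
rack base [ 0.53787149 -0.35932348  0.        ]
rim [ 0.53850104 -0.34        0.13606044]
rim [ 0.5379188  -0.34        0.09980103]
0 [ 0.54117013 -0.35424837  0.        ] [ 0.54522866 -0.35044496  0.        ]
0.05 [ 0.52923685 -0.3477237   0.05      ] [ 0.52508196 -0.34263921  0.05      ]
0.08 [ 0.52207688 -0.3438089   0.08      ] [ 0.51299395 -0.33795576  0.08      ]
(array([0.48743135, 0.07349772, 0.11268227]), [np.float64(0.0026322338667873735), np.float64(0.002632233866787261)]) (array([0.48474928, 0.08091829, 0.11610699]), [np.float64(0.0002420566976578117), np.float64(0.00024205669765774593)]) (array([0.49727835, 0.08048645, 0.08452586]), [np.float64(0.001386804816945336), np.float64(0.0013868048169452974)])
gun [ 0.5015483  -0.29304114  0.108     ] ([-0.0405, -0.0049, 0.1001], [0.08, -0.1, 40.31]) ([-0.0406, -0.005, 0.1631], [0.08, -0.1, 40.31])
```

>>> arm_command:
  delta_rot:
    - [0,0,7]
    - [0,0,14]
    - [0,0,21]
    - [0,0,28]
    - [0,0,35]
    - [0,0,40]
    - [0,0,40]
    - [0,0,40]
    - [0,0,40]
    - [0,0,40]
    - [0,0,40]
    - [0,0,40]
  delta_pos:
    - [-0.02,-0.003,0.03]
    - [-0.04,-0.0045,0.06]
    - [-0.04,-0.0045,0.08]
    - [-0.04,-0.0045,0.09]
    - [-0.04,-0.0045,0.095]
    - [-0.04,-0.0045,0.1]
    - [-0.04,-0.0045,0.1]
    - [-0.04,-0.0045,0.12]
    - [-0.04,-0.0045,0.14]
    - [-0.04,-0.0045,0.155]
    - [-0.04,-0.0045,0.163]
    - [-0.04,-0.0045,0.163]
  gripper: [-1,-1,-1,-1,-1,-1,-1,-1,-1,-1,-1,-1]

```text
time: 3.75
position: [0.5012, -0.2946, 0.0565]
tool_rot: [0.339, 0.941, 0.001, -0.002]
ft_force: [-1.2, 0.1, -0.5]
grip_width: 0.0867
grip_force: 0.0
```

>>> arm_command:
  delta_rot:
    - [0,0,0]
    - [0,0,0]
    - [0,0,0]
    - [0,0,0]
    - [0,0,0]
    - [0,0,0]
    - [0,0,0]
    - [0,0,0]
    - [0,0,0]
    - [0,0,0]
  delta_pos:
    - [0,0,0]
    - [0,0,0]
    - [0,0,0]
    - [0,0,0]
    - [0,0,0]
    - [0,0,0]
    - [0,0,0]
    - [0,0,0]
    - [0,0,0]
    - [0,0,0]
  gripper: [1,1,1,1,1,1,1,1,1,1]
  grip_force: 25

```text
time: 4.58
position: [0.5019, -0.2965, 0.0576]
tool_rot: [0.341, 0.94, 0.0, 0.0]
ft_force: [-0.3, -0.6, 1.5]
grip_width: 0.0294
grip_force: 25.0
```

>>> arm_command:
  delta_rot:
    - [0,0,0]
    - [0,0,0]
    - [0,0,0]
    - [0,0,0]
    - [0,0,0]
    - [0,0,0]
    - [0,0,-7]
    - [0,0,-14]
    - [0,0,-21]
    - [0,0,-28]
    - [0,0,-35]
    - [0,0,-40]
  delta_pos:
    - [0,0,0]
    - [0,0,-0.01]
    - [0,0,-0.03]
    - [0,0,-0.06]
    - [0,0,-0.09]
    - [0,0,-0.12]
    - [0,0,-0.15]
    - [0,0,-0.18]
    - [0,0,-0.19]
    - [0,0,-0.19]
    - [0,0,-0.19]
    - [0,0,-0.19]
  gripper: [1,1,1,1,1,1,1,1,1,1,1,1]
  grip_force: 45

```text
time: 5.58
position: [0.5012, -0.2962, 0.2482]
tool_rot: [-0.004, 1.0, 0.0, -0.0]
ft_force: [-1.0, -0.3, -2.3]
grip_width: 0.0294
grip_force: 45.0
```

```bash
python3 - <<'E'
from h import *
o=status.get_obs(); print(o["position"],o["tool_rot"],o["ft_force"],o["grip_width"])
p,Rt=o["position"],R.from_quat(o["tool_rot"])
t=.36; a=np.array([-np.sin(t),0,np.cos(t)])
# TCP sits .057 up the gun's axis from its mouth; mouth 15 mm above tip
tip=np.array([.485,.079,.1165]); print(delta(tip+a*(.057+.05),toolR(t)))
E
```

```text
[ 0.50123012 -0.29617309  0.24818068] [-4.10635135e-03  9.99991547e-01  2.09368891e-05 -2.06411938e-04] [-0.95301507 -0.33870401 -2.3202958 ] 0.029402746829721615
([0.0508, 0.3756, 0.0316], [0.09, -20.65, 0.47])
```

>>> arm_command:
  delta_rot:
    - [0,0,0]
    - [0,-6,0]
    - [0,-12,0]
    - [0,-18,0]
    - [0,-22,0]
    - [0,-22,0]
    - [0,-22,0]
    - [0,-22,0]
    - [0,-22,0]
    - [0,-22,0]
    - [0,-22,0]
    - [0,-22,0]
  delta_pos:
    - [0.015,0.04,0.0]
    - [0.03,0.08,0.0]
    - [0.04,0.12,0.0]
    - [0.051,0.16,0.0]
    - [0.051,0.2,0.0]
    - [0.051,0.24,0.01]
    - [0.051,0.28,0.02]
    - [0.051,0.32,0.03]
    - [0.051,0.36,0.03]
    - [0.051,0.375,0.03]
    - [0.051,0.375,0.03]
    - [0.051,0.375,0.03]
  gripper: [1,1,1,1,1,1,1,1,1,1,1,1]

```text
time: 6.58
position: [0.4489, 0.0796, 0.2175]
tool_rot: [-0.003, 0.982, 0.001, 0.19]
ft_force: [1.0, -0.4, -2.3]
grip_width: 0.0295
grip_force: 45.0
```

```bash
python3 - <<'E'
from h import *
import pickle
D={}
for n in("side","top","wrist"):
    im,c,P=snap(n,n+"3.png"); D[n]=(im,{k:c[k] for k in("fx","fy","cx","cy")},P)
pickle.dump(D,open("d3.pkl","wb")); o=status.get_obs(); print(o["position"],o["tool_rot"])
Rt=R.from_quat(o["tool_rot"]).as_matrix()
for s in(-.051,.0,.057): print({n:np.round(proj(D[n][1],D[n][2],o["position"]+Rt[:,2]*s),1) for n in D})
k=lambda im,u,v:cv2.resize(im[v:v+96,u:u+64],(400,600),interpolation=cv2.INTER_CUBIC)
cv2.imwrite("pics/z3.png",np.hstack([k(D["side"][0],250,232),k(D["top"][0],145,175)]))
E
```

```text
[0.44989974 0.07749573 0.21772168] [-7.00830994e-04  9.81630037e-01  6.08040547e-05  1.90793019e-01]
{'side': array([317.7, 189.6]), 'top': array([156.2, 239.3]), 'wrist': array([278.3, 322.9])}
{'side': array([304.1, 217.3]), 'top': array([161.4, 235. ]), 'wrist': array([278.6, 263.5])}
{'side': array([289.8, 246.7]), 'top': array([166.7, 230.6]), 'wrist': array([278.7, 227.1])}
```

View pics/z3.png

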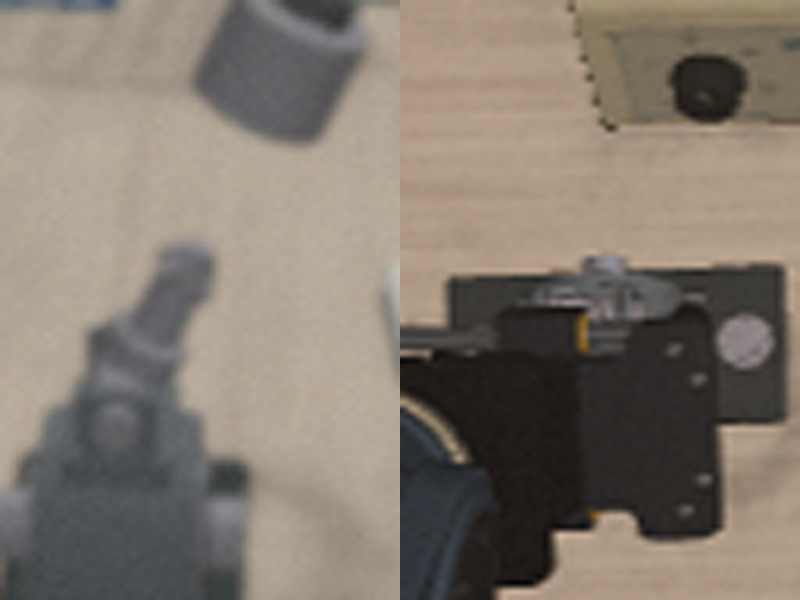

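Side view (crop): nose mouth midpoint is at about (256,110), nipple tip at about (188,255), and both axes slope about −0.475. So the 22° tilt matches and they line up in this plane. Next I'll check y in the wrist view.

```bash
python3 - <<'E'
from h import *
im=cv2.imread("pics/wrist3.png"); cv2.imwrite("pics/z4.png",cv2.resize(im[120:340,180:380],(720,600)) if 0 else cv2.resize(im[150:300,180:380],(800,600),interpolation=cv2.INTER_CUBIC))
E
```

```text
(no output)
```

View pics/z4.png

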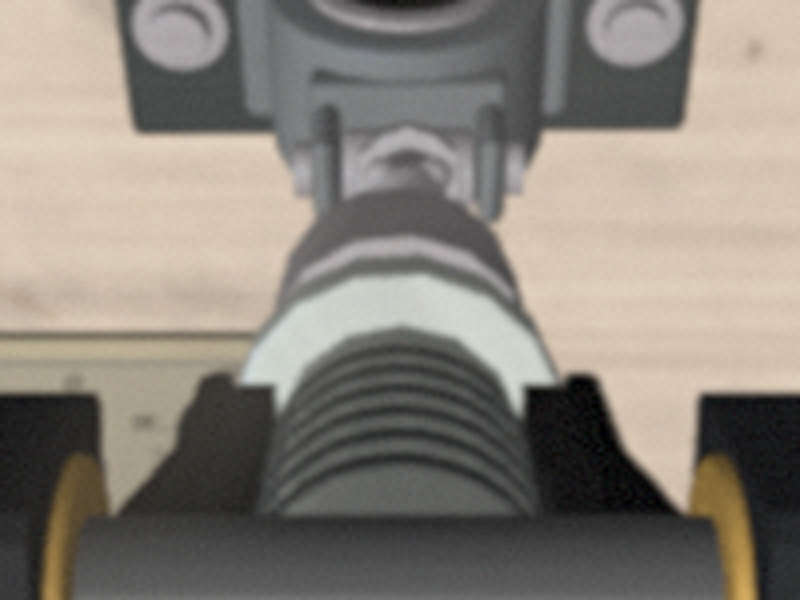

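Wrist view: gun axis is at crop column ~400, nipple, lugs and housing at ~408, so the gun needs about +1.4 mm in tool y. Advancing 35 mm along the axis, then one look from the side.

>>> arm_command:
  delta_rot:
    - [0,0,0]
    - [0,0,0]
    - [0,0,0]
    - [0,0,0]
    - [0,0,0]
  delta_pos:
    - [0,0.0014,0.01]
    - [0,0.0014,0.02]
    - [0,0.0014,0.03]
    - [0,0.0014,0.035]
    - [0,0.0014,0.035]
  gripper: [1,1,1,1,1]

```text
time: 7.15
position: [0.463, 0.0785, 0.1842]
tool_rot: [-0.0, 0.982, 0.0, 0.19]
ft_force: [-0.2, 0.2, -3.0]
grip_width: 0.0291
grip_force: 45.0
```

```bash
python3 - <<'E'
from h import *
im,c,P=snap("side","side5.png"); o=status.get_obs(); print(o["position"],o["tool_rot"],o["ft_force"])
a=im[225:315,245:325]
cv2.imwrite("pics/z5.png",cv2.resize(a,(533,600),interpolation=cv2.INTER_CUBIC))
E
```

```text
[0.46294695 0.07872107 0.18468445] [-2.47786472e-04  9.81757430e-01  1.09716400e-04  1.90137517e-01] [-0.31304046 -0.11209237 -1.98387715]
```

View pics/z5.png

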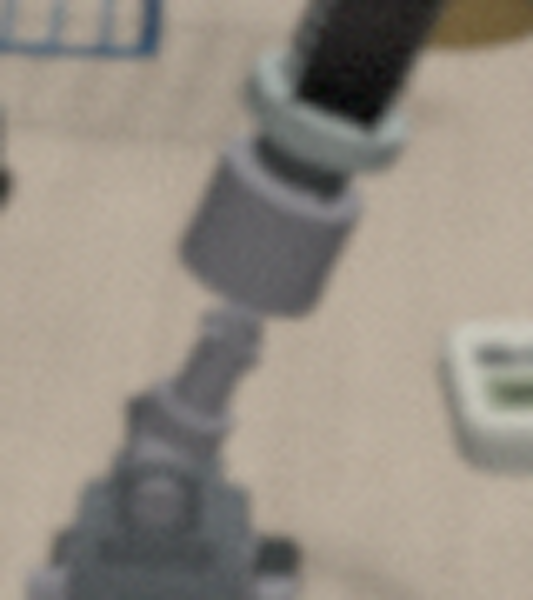

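Side view (crop): mouth midpoint ~(244,281), nipple shaft ~(230,342)→(200,401). The gun seems a few mm off toward +x, so I'll measure the edges numerically.

```bash
python3 - <<'E'
from h import *
im=cv2.imread("pics/side5.png").astype(float); 
bg=np.median(im[262:275,300:310].reshape(-1,3),0); d=np.abs(im-bg).sum(2); d=cv2.GaussianBlur(d,(0,0),.6)
def edges(v,lo,hi,t=75):
    r=np.interp(np.arange(lo,hi,.1),np.arange(lo,hi),d[v,lo:hi]); k=np.where(r>t)[0]; return (lo+k[0]*.1,lo+k[-1]*.1) if len(k) else (0,0)
for v in range(248,290): print(v,np.round(edges(v,258,310),1),end=" ")
E
```

```text
248 [276.8 304.9] 249 [276.4 304.3] 250 [275.9 303.2] 251 [275.5 300.1] 252 [275.  298.2] 253 [274.5 298.1] 254 [274.2 298.1] 255 [273.7 298.2] 256 [273.2 298.6] 257 [272.6 298.6] 258 [272.1 298.4] 259 [271.6 298.1] 260 [271.1 297.6] 261 [270.8 297.2] 262 [270.6 296.7] 263 [270.8 296.2] 264 [271.2 295.6] 265 [271.9 295.1] 266 [272.9 294.6] 267 [274.  294.2] 268 [275.2 293.8] 269 [276.4 293.4] 270 [277.  292.8] 271 [275.8 292.1] 272 [274.7 291. ] 273 [274.5 284.9] 274 [274.3 284.5] 275 [273.9 284.3] 276 [273.2 284.2] 277 [272.6 283.9] 278 [272.2 283.7] 279 [271.5 283.5] 280 [270.8 282.7] 281 [269.6 281.6] 282 [267.7 280.7] 283 [265.5 280.2] 284 [263.5 279.8] 285 [262.9 279.5] 286 [262.6 279.3] 287 [262.7 279.2] 288 [262.7 279.3] 289 [262.7 279.2]
```

>>> arm_command:
  delta_rot:
    - [0,0,0]
    - [0,0,0]
    - [0,0,0]
    - [0,0,0]
    - [0,0,0]
    - [0,0,0]
    - [0,0,0]
    - [0,0,0]
    - [0,0,0]
    - [0,0,0]
    - [0,0,0]
    - [0,0,0]
  delta_pos:
    - [0.0015,0,0]
    - [0.0027,0,0.001]
    - [0.0027,0,0.003]
    - [0.0027,0,0.005]
    - [0.0027,0,0.007]
    - [0.0027,0,0.009]
    - [0.0027,0,0.011]
    - [0.0027,0,0.013]
    - [0.0027,0,0.015]
    - [0.0027,0,0.016]
    - [0.0027,0,0.016]
    - [0.0027,0,0.016]
  gripper: [1,1,1,1,1,1,1,1,1,1,1,1]

```text
time: 8.2
position: [0.4664, 0.0797, 0.1691]
tool_rot: [-0.001, 0.982, 0.0, 0.191]
ft_force: [1.0, 0.0, -2.8]
grip_width: 0.0293
grip_force: 45.0
```

```bash
cat > f.py <<'E'
from h import *
o=status.get_obs(); Q=R.from_quat(o["tool_rot"]); print(o["time"],o["position"],"F tool",Q.inv().apply(o["ft_force"]).round(2),"M",Q.inv().apply(o["moment"]).round(3),o["grip_width"])
E
python3 f.py; python3 - <<'E'
from h import *
im,c,P=snap("side","side6.png"); im=im.astype(float)
bg=np.median(im[262:275,300:310].reshape(-1,3),0); d=np.abs(im-bg).sum(2); d=cv2.GaussianBlur(d,(0,0),.6)
for v in range(254,290,2):
    r=np.interp(np.arange(258,310,.1),np.arange(258,310),d[v,258:310]); k=np.where(r>75)[0]; print(v,round(258+k[0]*.1,1),round(258+k[-1]*.1,1),end="; ")
E
```

```text
8.2 [0.46644671 0.07973375 0.16912821] F tool [0.09 0.02 2.96] M [-0.021  0.42   0.044] 0.029257411579594654
254 278.5 299.9; 256 275.3 302.7; 258 273.7 301.1; 260 272.7 296.2; 262 271.8 295.6; 264 270.9 295.8; 266 270.0 296.0; 268 269.1 295.4; 270 268.6 294.4; 272 269.0 293.4; 274 270.0 292.5; 276 272.0 291.4; 278 272.0 290.5; 280 270.7 289.0; 282 267.6 280.9; 284 263.5 279.8; 286 262.7 279.1; 288 262.7 279.3;
```

>>> arm_command:
  delta_rot:
    - [0,0,0]
    - [0,0,0]
    - [0,0,0]
    - [0,0,0]
    - [0,0,0]
    - [0,0,0]
    - [0,0,0]
    - [0,0,0]
  delta_pos:
    - [0,0,0.001]
    - [0,0,0.0025]
    - [0,0,0.004]
    - [0,0,0.0055]
    - [0,0,0.007]
    - [0,0,0.008]
    - [0,0,0.008]
    - [0,0,0.008]
  gripper: [1,1,1,1,1,1,1,1]

```text
time: 8.92
position: [0.469, 0.0798, 0.1618]
tool_rot: [-0.001, 0.982, 0.0, 0.19]
ft_force: [-2.8, 0.7, 3.1]
grip_width: 0.0291
grip_force: 45.0
```

```bash
python3 f.py
```

```text
8.9167 [0.46898436 0.07984095 0.16178033] F tool [ 1.43  0.7  -3.91] M [-0.177  0.69   0.011] 0.029145306809700764
```

>>> arm_command:
  delta_rot:
    - [0,0,0]
    - [0,0,0]
    - [0,0,0]
    - [0,0,0]
    - [0,0,0]
    - [0,0,0]
  delta_pos:
    - [0,0,0.001]
    - [0,0,0.0025]
    - [0,0,0.004]
    - [0,0,0.005]
    - [0,0,0.005]
    - [0,0,0.005]
  gripper: [1,1,1,1,1,1]

```text
time: 9.42
position: [0.4712, 0.0797, 0.1565]
tool_rot: [-0.001, 0.982, 0.0, 0.19]
ft_force: [-0.3, 0.1, -5.1]
grip_width: 0.0295
grip_force: 45.0
```

```bash
python3 f.py
```

```text
9.4167 [0.47123343 0.07967243 0.15653822] F tool [2.14 0.08 4.63] M [-0.112  0.792  0.04 ] 0.029454552328591992
```

>>> arm_command:
  delta_rot:
    - [0,0,0]
    - [0,0,0]
    - [0,0,0]
    - [0,0,0]
    - [0,0,0]
    - [0,0,0]
  delta_pos:
    - [0.0003,0,0.001]
    - [0.0005,0,0.002]
    - [0.0005,0,0.003]
    - [0.0005,0,0.004]
    - [0.0005,0,0.004]
    - [0.0005,0,0.004]
  gripper: [1,1,1,1,1,1]

```text
time: 9.92
position: [0.473, 0.0796, 0.1538]
tool_rot: [-0.001, 0.981, 0.0, 0.192]
ft_force: [-2.0, -0.0, 3.5]
grip_width: 0.0295
grip_force: 45.0
```

```bash
python3 f.py
```

```text
9.9167 [0.47295426 0.07960939 0.15379423] F tool [ 0.53  0.   -4.  ] M [ 0.028  0.463 -0.001] 0.029520464400910343
```

>>> arm_command:
  delta_rot:
    - [0,0,0]
    - [0,0,0]
    - [0,0,0]
    - [0,0,0]
    - [0,0,0]
    - [0,0,0]
  delta_pos:
    - [0,0,0.001]
    - [0,0,0.002]
    - [0,0,0.003]
    - [0,0,0.004]
    - [0,0,0.004]
    - [0,0,0.004]
  gripper: [1,1,1,1,1,1]

```text
time: 10.42
position: [0.4745, 0.0796, 0.1499]
tool_rot: [-0.001, 0.981, 0.0, 0.192]
ft_force: [-2.6, -1.1, 6.1]
grip_width: 0.0292
grip_force: 45.0
```

```bash
python3 f.py
```

```text
10.4167 [0.47446879 0.07963692 0.1499268 ] F tool [ 0.07 -1.09 -6.64] M [0.105 0.301 0.009] 0.02922794594246892
```

>>> arm_command:
  delta_rot:
    - [0,0,0]
    - [0,0,0]
    - [0,0,0]
    - [0,0,0]
    - [0,0,0]
    - [0,0,0]
    - [0,0,0]
    - [0,0,0]
  delta_pos:
    - [0,0.0003,0.001]
    - [0,0.0003,0.002]
    - [0,0.0003,0.0025]
    - [0,0.0003,0.0025]
    - [0,0.0003,0.0025]
    - [0,0.0003,0.0025]
    - [0,0.0003,0.0025]
    - [0,0.0003,0.0025]
  gripper: [1,1,1,1,1,1,1,1]

```text
time: 11.08
position: [0.4754, 0.0798, 0.1478]
tool_rot: [-0.001, 0.981, 0.0, 0.192]
ft_force: [-3.8, -2.6, 6.2]
grip_width: 0.0296
grip_force: 45.0
```

```bash
python3 f.py; python3 - <<'E'
from h import *
im,c,P=snap("side","side7.png")
cv2.imwrite("pics/z7.png",cv2.resize(im[230:320,245:325],(533,600),interpolation=cv2.INTER_CUBIC))
E
```

```text
11.0833 [0.47536563 0.07977063 0.14777247] F tool [ 1.21 -2.63 -7.2 ] M [0.378 0.429 0.014] 0.02956833769538518
```

View pics/z7.png

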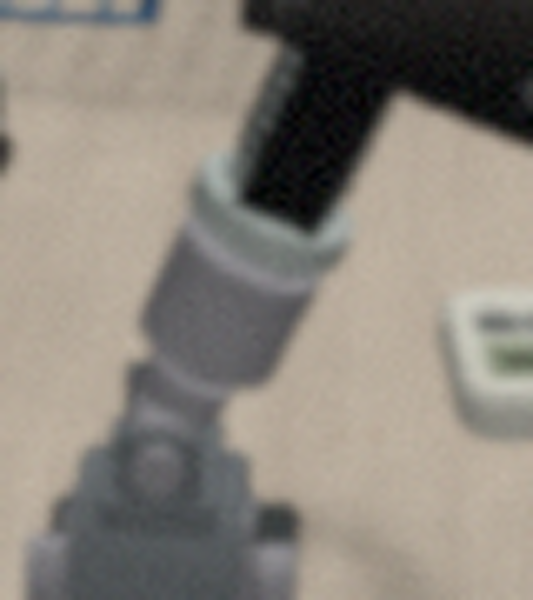

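Side view: the nose is down over the nipple close to the hexagon, and the collar is almost touching the nose. I'll take out the side load (−0.6 mm in y) and press 1 mm more.

>>> arm_command:
  delta_rot:
    - [0,0,0]
    - [0,0,0]
    - [0,0,0]
    - [0,0,0]
    - [0,0,0]
    - [0,0,0]
    - [0,0,0]
    - [0,0,0]
  delta_pos:
    - [0,-0.0003,0]
    - [0,-0.0007,0]
    - [0,-0.0007,0.0005]
    - [0,-0.0007,0.001]
    - [0,-0.0007,0.001]
    - [0,-0.0007,0.001]
    - [0,-0.0007,0.001]
    - [0,-0.0007,0.001]
  gripper: [1,1,1,1,1,1,1,1]

```text
time: 11.8
position: [0.4757, 0.0795, 0.1469]
tool_rot: [-0.001, 0.981, 0.0, 0.192]
ft_force: [-3.0, 1.1, 8.8]
grip_width: 0.0286
grip_force: 45.0
```

```bash
for i in 1 2 3; do python3 -c "
from h import *; viewer.camera('side')"; python3 f.py; done
```

```text
11.85 [0.47565733 0.0794948  0.14687825] F tool [-0.21  0.67 -8.97] M [-0.232  0.288  0.017] 0.029285455267292166
11.9 [0.47567184 0.07949479 0.14691082] F tool [-0.24  0.61 -8.26] M [-0.188  0.364  0.037] 0.029256357846686055
11.95 [0.47564671 0.07948937 0.14689894] F tool [ 0.28  0.7  -8.8 ] M [-0.199  0.261  0.071] 0.029584112171153608
```

```bash
python3 -c "
from rig import robot; print(robot.hand_in())"
```

```text
the job is handed in; nothing more can be done
None
```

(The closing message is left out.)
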